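# Finish the tin display on the step riser

### The job

Finish the display on the clear step riser, whose low step is the front: stand the loose tall tin on the top step midway between the two tins there, stand the wide tin on the middle step directly behind the glass jar with the small tin centred on top of it, and lay the scoop lengthwise along the low step midway between the jar and the mug, bowl end towards the jar. Keep every piece in the middle of its step's depth, and leave the jar, the mug and the two tins already on the top step where they stand.

Things in the scene. Friction and masses are not known exactly. Their poses are not given: they have to be found in the camera images.
- riser: fixed clear acrylic riser: three steps 90 mm deep, 380 mm wide (y from -190 to +190 mm), tops 45, 90 and 135 mm above the counter. Origin on the counter under the centre of the middle step; x axis to its low front (away from the robot), y along the steps, z up. Mid-depth of the low step is at x = +90 mm, of the middle step at x = 0, of the top step at x = -90 mm
- tall_tin_mid (a point): the loose tall round steel tin standing on the counter at the start (same kind as the two on the top step): 54 mm across, 88 mm high, about 160 g; point at its centre, 44 mm above its underside, z up
- wide_tin_mid (a point): the loose wide, low round steel tin with a flat lid: 64 mm across, 45 mm high, about 160 g; point at its centre, 22.5 mm above its underside, z up
- small_tin_mid (a point): the loose small round steel tin: 46 mm across, 34 mm high, about 80 g; point at its centre, 17 mm above its underside, z up
- scoop_mid (a point): loose olive-wood scoop lying on the counter, 110 mm long, 45 g: open round bowl 44 mm across, 20 mm high, and a straight flat-bottomed handle 14 mm wide and high with a round end 18 mm across. Point: on the handle at mid-length (good to grip across), 7 mm above the underside. x axis to the bowl (bowl centre x = +33 mm, handle end x = -55 mm), z up
- jar_mid (a point): clamp-lid glass jar standing at one end of the low step: 74 mm across, 96 mm high; point at its centre, 48 mm above its underside; its x axis points with the riser's x (the wire latch is on that front side). It stands in the middle of the step's depth, 256 mm from the mug centre to centre. Not to be moved
- mug_mid (a point): blue enamel mug standing at the other end of the low step from the jar: 76 mm across, 72 mm high, its handle reaching 67 mm from the axis, roughly to the front; point at its centre, 36 mm above its underside, y towards the handle. Not to be moved
- top_tin_a_mid (a point): tall steel tin already standing on the top step, 54 mm across, 88 mm high; point at its centre, 44 mm above its underside. In the middle of the step's depth, on the riser's +y side of the gap. Not to be moved
- top_tin_b_mid (a point): the other tall steel tin already standing on the top step, same size, on the riser's -y side of the gap; the two stand 170 mm apart centre to centre along the step. Not to be moved

How it is judged:
At the end, for the whole second after the job is handed in: Each piece on its own step, upright or flat and at rest, within 15 mm of mid-depth; tall tin within 13 mm of mid-gap, wide tin within 13 mm of straight behind the jar, small tin within 10 mm of its centre, scoop within 14 mm of midway, 15 degrees, bowl to the jar; the rest within 15 mm of its start (x of tall_tin_mid in the frame of riser between -0.105 and -0.075 m and z of tall_tin_mid in the frame of riser between 0.173 and 0.185 m and angle between each of tall_tin_mid, wide_tin_mid, small_tin_mid, scoop_mid's own z axis and vertical below 0.12 rad and horizontal distance between tall_tin_mid and top_tin_a_mid between 0.072 and 0.098 m and horizontal distance between tall_tin_mid and top_tin_b_mid between 0.072 and 0.098 m and x of wide_tin_mid in the frame of riser between -0.015 and 0.015 m and z of wide_tin_mid in the frame of riser between 0.1065 and 0.1185 m and y of wide_tin_mid in the frame of jar_mid between -0.013 and 0.013 m and x of small_tin_mid in the frame of riser between -0.025 and 0.025 m and z of small_tin_mid in the frame of riser between 0.146 and 0.158 m and horizontal distance between small_tin_mid and wide_tin_mid below 0.01 m and x of scoop_mid in the frame of riser between 0.075 and 0.105 m and z of scoop_mid in the frame of riser between 0.046 and 0.058 m and horizontal distance between scoop_mid and jar_mid between 0.114 and 0.142 m and horizontal distance between scoop_mid and mug_mid between 0.114 and 0.142 m and angle between the x axis of scoop_mid and the y axis of riser, either way round below 0.26 rad and x of jar_mid in the frame of scoop_mid above 0.08 m and linear speed of each of tall_tin, wide_tin, small_tin, scoop below 0.02 m/s and angle between each of jar_mid, mug_mid, top_tin_a_mid, top_tin_b_mid's own z axis and vertical below 0.1 rad and distance of each of jar_mid, mug_mid, top_tin_a_mid, top_tin_b_mid from where it was at the start of the episode below 0.015 m); the robot touches nothing.
It fails at once if the jar, the mug or a tin already on the top step is pushed more than 20 mm or tipped over (distance of any of jar_mid, mug_mid, top_tin_a_mid, top_tin_b_mid from where it was at the start of the episode above 0.02 m or angle between any of jar_mid, mug_mid, top_tin_a_mid, top_tin_b_mid's own z axis and vertical above 0.35 rad).
It also fails if it takes over 141 s, if anything falls off the work surface, if the arm or the gripper's body presses on something with over 40 N, if the wrist force passes 120 N, or if a joint passes its speed limit or range.

### The arm

A 6-joint arm with a two-finger parallel gripper is mounted at the origin on the work surface. World frame = base frame: x ahead of the robot, y to its left, z up, the work surface at z = 0. Lengths are in m, angles in rad, forces in N, time in s.
With the tool pointing down it reaches from about 0.35 to 0.975 m from the base axis. Payload 7.1 kg.
Tool frame: the origin (TCP) lies at the very end of the fingers, on their centre line; the grasp point (between the pads) lies 19 mm behind it; z points along the fingers, y is the line along which they close (so a half turn about z gives the same grasp; the last joint's range is limited). The gripper opens to 88 mm and grips with 3 to 60 N. Pads are 20 mm wide; open, the fingers measure 115 mm over their backs; the gripper's body (75 mm by 178 mm) begins 61 mm behind the grasp point.
Start: joints at [-1.339, 0.423, 1.63, -0, 1.089, -0.019], TCP at [0.155, -0.605, 0.185] pointing down, gripper open.
Joint ranges: [-3, 3], [-0.9, 2.11], [0.09, 2.58], [-1.31, 4.45], [0.11, 2.69], [-2.54, 2.54]. Speed limits (rad/s): [2.39, 2.39, 3.01, 3.14, 3.14, 3.14].

### API

Orientations are given as a unit quaternion [x, y, z, w].
In Python, from station import robot gives the robot as it stands.
- The arm moves only by the tool arm_command, never from a script. Its argument "commands" is a list of rows, each a list of 3 entries, a list of its own where there are three numbers: the closure, from 0 (fully open) to 1 (shut), then the shift along the tool's x, y, z in m, then the turn about the tool's z in rad. In form: [[hand, [tx, ty, tz], turn], ...]. A call has exactly 10 rows; each row is the pose to reach, as a shift and turn from the pose commanded when the call began, along the tool's axes at that moment; what a row does not reach only later rows make up. A row lasts 1/12 s, in which the tool goes at most 41.7 mm and 7.16 degrees, less where a joint would pass 70% of its speed; a pose out of reach is approached as far as the arm can. A call with a gripper value outside its range is refused whole. The fingers move at their own pace and stop on an object; "force" is the grip in N (left out, the last holds). Time passes only in rows, so rows that repeat a pose let the fingers close, or fill a call up. It gives the time, the measured TCP pose, the force, the opening and the grip force at its end, in the units of the state.
- robot.get_obs(): the state, without advancing time (a new reading comes with each control period).
- robot.capture(name): name is "scene" or "top"; returns a dict with "img" (420x560x3 uint8, red, green, blue), "mtx" (3x3 intrinsics, pixels), "view" (4x4, takes a point from world to camera coordinates). Camera axes: x right, y up, looking along -z (the intrinsics and any distortion apply to the point x, -y, -z); pixel columns grow to the right and rows downward; lengths in m; the calibration is good to about 2 mm. A picture is of the moment at which its call begins. There is no depth.
- robot.sign_off(): hands the job in; it is judged then, once.
The state is a dict: "time_s": time; "joint_positions": joint angles; "qd": joint speeds; "effort": joint torques, N m; "tcp_pos": TCP position; "tcp_rot": TCP orientation; "ft_force": force on the tool from outside, world axes, zero at the start; "ft_torque": the same for the moment, N m; "gripper_width": finger opening in m; "grasp_force": force on a finger pad.
Only numpy, scipy, OpenCV 4.12 (cv2) and the standard library are available. Lean on these libraries where they do the work, as an engineer would, in place of code of your own. Each camera call takes 0.05 s, during which the arm holds its last target. There are 200 camera calls.

## Working session

There is one attempt and no reset: what is moved stays moved. The work goes in short steps, Python scripts to look and compute and a tool call to move; the robot and the scene stay as the last step left them, time stands still between calls to the robot, and variables do not carry over. Pictures are saved under pics/ and viewed, at most 14 in all, crops included, and the job is handed in when it is done.

Besides the shell and the picture viewer there is one more tool, called after "Call:" as name(argument=value, ...), one argument or row to a line, values as JSON. arm_command: Moves the arm, as the interface text tells. Its arguments: {"type":"object","properties":{"commands":{"type":"array","items":{"type":"array"}},"force":{"type":"number"}},"required":["commands"]}

```bash
ls; mkdir -p pics; python3 - <<'E'
from station import robot
import cv2,numpy as np
o=robot.get_obs();print(o)
for n in("scene","top"):
    c=robot.capture(n);cv2.imwrite(f"pics/{n}0.png",c["img"][:,:,::-1]);print(n,c["mtx"].tolist(),np.round(c["view"],4).tolist(),[k for k in c])
E
```

```text
pics
{'time_s': 0.0, 'joint_positions': array([-1.33899278e+00,  4.23803200e-01,  1.63064375e+00, -3.00731116e-05,
        1.08856595e+00, -1.90005436e-02]), 'qd': array([-0.00105874,  0.00050289,  0.00117027, -0.00242682,  0.00082729,
       -0.0006991 ]), 'effort': array([ 7.85676330e-04, -5.44625866e+01, -2.73671722e+01,  6.43611699e-02,
        2.26523675e-02, -1.16812707e-04]), 'tcp_pos': array([ 0.15499871, -0.60488561,  0.18434339]), 'tcp_rot': array([ 9.92146339e-01,  1.25080526e-01, -8.86569661e-05, -7.04690341e-04]), 'ft_force': array([ 0.64501867, -0.73024586,  0.68912946]), 'ft_torque': array([ 0.00347457, -0.01871803,  0.02042852]), 'grasp_force': 0.0, 'gripper_width': 0.08769402717206191}
scene [[440.60417594014376, 0.0, 273.21740495034845], [0.0, 440.60417594014376, 203.6138598907241], [0.0, 0.0, 1.0]] [[-0.3445, 0.9386, -0.0177, 0.225], [-0.6094, -0.2092, 0.7647, 0.2554], [0.7141, 0.2742, 0.6441, -1.5413], [0.0, 0.0, 0.0, 1.0]] ['img', 'mtx', 'view']
top [[431.6129168019433, 0.0, 285.37144629860336], [0.0, 431.6129168019433, 209.10715644495048], [0.0, 0.0, 1.0]] [[-0.0167, -0.9997, 0.0199, -0.0177], [0.9834, -0.0128, 0.181, -0.5835], [-0.1806, 0.0226, 0.9833, -0.9648], [0.0, 0.0, 0.0, 1.0]] ['img', 'mtx', 'view']
```

View pics/scene0.png

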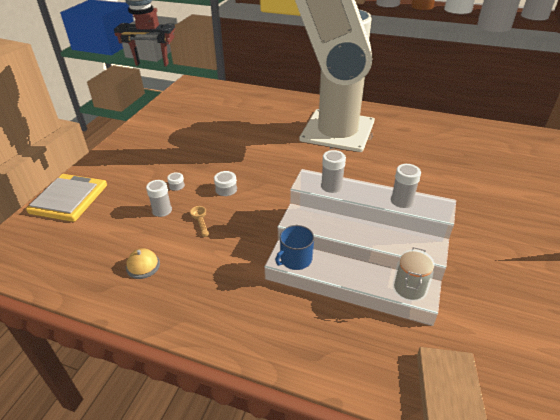

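View pics/top0.png

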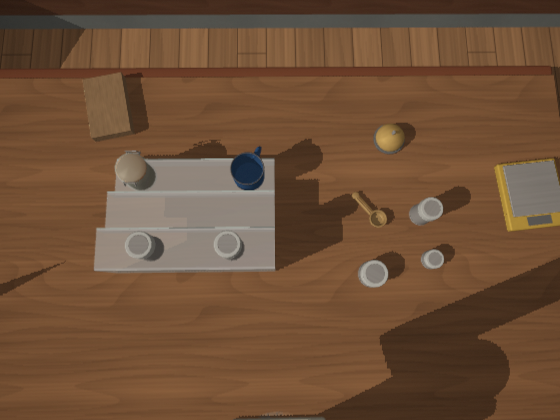

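The scene view shows the riser right of centre, with the jar at (412,275), the mug at (296,247) and the top tins at (333,170) and (406,185). In the top view the loose pieces are: tall tin (430,209), small tin (433,259), wide tin (374,273) and scoop (370,210), bowl at (378,218). The riser spans columns 95–275 and rows 158–271.

```bash
cat > h.py <<'E'
import cv2,numpy as np
from station import robot
def ray(c,uv,z):
    K,V=c["mtx"],c["view"];R,t=V[:3,:3],V[:3,3];C=-R.T@t
    u,v=uv;d=np.array([(u-K[0,2])/K[0,0],-(v-K[1,2])/K[1,1],-1.]);d=R.T@d
    return C+d*(z-C[2])/d[2]
def proj(c,p):
    q=c["view"][:3,:3]@np.array(p)+c["view"][:3,3];q=c["mtx"]@np.array([q[0],-q[1],-q[2]]);return q[:2]/q[2]
def tool(p=None):
    "world -> tool shift from present pose (phi=angle of tool x)"
    o=robot.get_obs();x,y=o["tcp_rot"][:2];phi=2*np.arctan2(y,x);return o["tcp_pos"],phi,o
def shift(p):
    t,phi,o=tool();d=np.array(p)-t;c,s=np.cos(phi),np.sin(phi)
    return np.round([c*d[0]+s*d[1],s*d[0]-c*d[1],-d[2]],4),round(phi,4)
E
python3 - <<'E'
from h import *
c=robot.capture("top");im=c["img"];np.save("top0.npy",im)
g=im.max(2)
hsv=cv2.cvtColor(im,cv2.COLOR_RGB2HSV)
for lo,sat in((150,60),):
  m=((hsv[...,2]>lo)&(hsv[...,1]<sat)).astype(np.uint8)
  cs,_=cv2.findContours(m,cv2.RETR_EXTERNAL,cv2.CHAIN_APPROX_NONE)
  for k in cs:
    if cv2.contourArea(k)>60: print(cv2.boundingRect(k),cv2.contourArea(k),cv2.minEnclosingCircle(k))
a=cv2.resize(im[180:300,340:460],None,fx=5,fy=5,interpolation=cv2.INTER_CUBIC)
b=cv2.resize(im[145:285,85:285],None,fx=4,fy=4,interpolation=cv2.INTER_CUBIC)
cv2.imwrite("pics/a.png",a[:,:,::-1]);cv2.imwrite("pics/b.png",b[:,:,::-1])
E
```

```text
(360, 261, 28, 26) 518.0 ((373.54254150390625, 273.64892578125), 13.558202743530273)
(424, 250, 20, 18) 244.0 ((433.3947448730469, 259.0), 9.605355262756348)
(150, 233, 37, 16) 281.0 ((168.0, 236.0), 18.24838638305664)
(95, 232, 180, 39) 1755.5 ((184.39712524414062, 258.79248046875), 89.97808837890625)
(213, 231, 27, 27) 503.5 ((226.3656768798828, 244.2462615966797), 13.480327606201172)
(418, 198, 25, 22) 384.0 ((429.88604736328125, 209.23487854003906), 12.3184814453125)
(97, 158, 177, 74) 2623.5 ((185.0, 210.5), 90.35633850097656)
```

View pics/a.png

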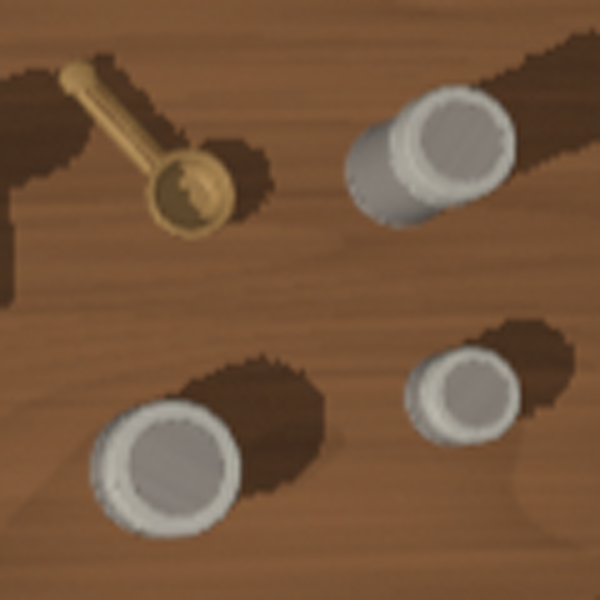

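View pics/b.png

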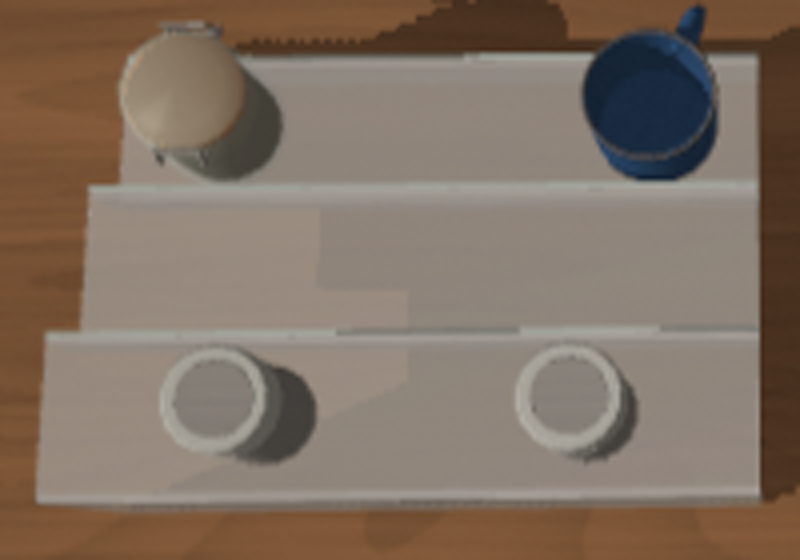

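Crop a (5×, offset 340,180) shows these centres: tall lid (456,146), wide lid (174,468), small lid (472,395), bowl rim (191,193), handle end (78,77). Crop b (4×, offset 85,145) shows top tin lids (213,399) and (569,397), mug rim (651,93), jar lid (182,92), and riser corners (37,500), (760,498), (46,332), (760,330), (88,187), (760,184).

```bash
python3 - <<'E'
from h import *
c=robot.capture("top")
A=lambda x,y,z:ray(c,(340+(x+.5)/5-.5,180+(y+.5)/5-.5),z)
B=lambda x,y,z:ray(c,(85+(x+.5)/4-.5,145+(y+.5)/4-.5),z)
P=dict(tall=A(456,146,.088),wide=A(174,468,.045),small=A(472,395,.034),bowl=A(191,193,.02),hend=A(78,77,.014),
ta=B(213,399,.223),tb=B(569,397,.223),mug=B(651,93,.117),jar=B(182,92,.141),
r1=B(37,500,.135),r2=B(760,498,.135),r3=B(46,332,.135),r4=B(760,330,.135),r5=B(88,187,.09),r6=B(760,184,.09),r7=B(760,57,.045))
for k,v in P.items():print(k,np.round(v,4))
d=lambda a,b:np.round([np.linalg.norm((P[a]-P[b])[:2]),np.degrees(np.arctan2(*(P[a]-P[b])[:2]))],4)
for a,b in(("ta","tb"),("jar","mug"),("r1","r2"),("r3","r4"),("r5","r6"),("r1","r3"),("bowl","hend")):print(a,b,d(a,b))
E
```

```text
tall [ 0.5733 -0.3591  0.088 ]
wide [ 0.4306 -0.231   0.045 ]
small [ 0.4629 -0.3773  0.034 ]
bowl [ 0.5639 -0.2522  0.02  ]
hend [ 0.6237 -0.2007  0.014 ]
ta [0.487  0.2616 0.223 ]
tb [0.4855 0.0914 0.223 ]
mug [0.6667 0.0589 0.117 ]
jar [0.6633 0.3119 0.141 ]
r1 [0.4446 0.3787 0.135 ]
r2 [4.397e-01 4.000e-04 1.350e-01]
r3 [0.5334 0.3796 0.135 ]
r4 [ 0.5292 -0.0007  0.135 ]
r5 [0.6227 0.3798 0.09  ]
r6 [ 0.6198 -0.0016  0.09  ]
r7 [ 0.7092 -0.0025  0.045 ]
ta tb [0.1702 0.5146]
jar mug [ 0.2531 -0.789 ]
r1 r2 [0.3784 0.7471]
r3 r4 [0.3803 0.6312]
r5 r6 [0.3814 0.4312]
r1 r3 [ 8.87000e-02 -9.05372e+01]
bowl hend [ 7.890000e-02 -1.307258e+02]
```

Call:
arm_command(
  commands=[
    [0,[0.029,-0.0237,0],0.06],
    [0,[0.058,-0.0474,0],0.12],
    [0,[0.087,-0.071,0],0.18],
    [0,[0.116,-0.095,0],0.2508],
    [0,[0.145,-0.1185,0],0.2508],
    [0,[0.174,-0.142,0],0.2508],
    [0,[0.203,-0.166,0],0.2508],
    [0,[0.232,-0.19,0],0.2508],
    [0,[0.261,-0.213,0],0.2508],
    [0,[0.29,-0.237,0],0.2508],
  ],
)

```text
time_s: 1.03
tcp_pos: [0.378, -0.3023, 0.1852]
tcp_rot: [1.0, -0.0, 0.0, 0.0]
ft_force: [0.5, -0.4, -0.2]
gripper_width: 0.088
grasp_force: 0.0
```

```bash
python3 -c "
from h import *
print(shift([.4306,-.231,.006]),tool()[0],robot.get_obs()['joint_positions'])"
```

```text
(array([ 0.0526, -0.0713,  0.1792]), np.float64(-0.0002)) [ 0.37799767 -0.30233706  0.18520498] [-6.99222347e-01  2.15122584e-01  1.93432258e+00 -1.25472289e-05
  9.91829897e-01  8.71812845e-01]
```

Call:
arm_command(
  commands=[
    [0,[0.0175,-0.024,0.02],0],
    [0,[0.035,-0.048,0.05],0],
    [0,[0.0526,-0.0713,0.08],0],
    [0,[0.0526,-0.0713,0.105],0],
    [0,[0.0526,-0.0713,0.13],0],
    [0,[0.0526,-0.0713,0.15],0],
    [0,[0.0526,-0.0713,0.165],0],
    [0,[0.0526,-0.0713,0.178],0],
    [0.5,[0.0526,-0.0713,0.178],0],
    [0.5,[0.0526,-0.0713,0.178],0],
  ],
  force=20,
)

```text
time_s: 1.87
tcp_pos: [0.4294, -0.2323, 0.0067]
tcp_rot: [1.0, 0.0, -0.001, -0.0]
ft_force: [-0.3, -1.5, -0.0]
gripper_width: 0.0778
grasp_force: 0.0
```

Call:
arm_command(
  commands=[
    [0.5,[0,0,0],0],
    [0.5,[0,0,0],0],
    [0.5,[0,0,0],0],
    [0.5,[0,0,0],0],
    [0.5,[0,0,-0.02],0],
    [0.5,[0,0,-0.05],0],
    [0.5,[0,0,-0.08],0],
    [0.5,[0,0,-0.11],0],
    [0.5,[0,0,-0.14],0],
    [0.5,[0,0,-0.17],0],
  ],
)

```text
time_s: 2.7
tcp_pos: [0.4296, -0.2324, 0.179]
tcp_rot: [1.0, -0.0, 0.0, 0.0]
ft_force: [0.8, 0.0, -0.3]
gripper_width: 0.0437
grasp_force: 0.0
```

```bash
python3 -c "
from h import *
im=robot.capture('scene')['img'][120:280,80:360]
cv2.imwrite('pics/c.png',cv2.resize(im,None,fx=2.8,fy=2.8)[:,:,::-1])"
```

```text
(no output)
```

View pics/c.png

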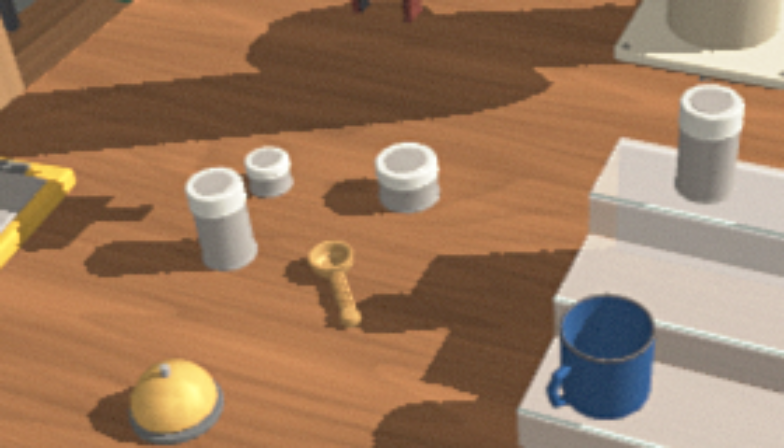

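The gripper isn't visible near the wide tin, and the tin stands undisturbed at scene (225,183). I'll check how the frames line up against both cameras.

```bash
python3 -c "
from h import *
c=robot.capture('scene');t=robot.capture('top')
for p in([0,0,0],[.4306,-.231,.045],[.4306,-.231,.179],[.5733,-.3591,.088],[.487,.2616,.223],[.6667,.0589,.117],[.6237,-.2007,.014]):print(p,proj(c,p),proj(t,p))
im=np.hstack([cv2.resize(c['img'],(400,300)),cv2.resize(t['img'],(400,300))])
cv2.imwrite('pics/d.png',im[:,:,::-1]);print(robot.get_obs()['time_s'])"
```

```text
[0, 0, 0] [337.53916031 130.59427206] [277.46437648 470.16369618]
[0.4306, -0.231, 0.045] [224.24751912 177.29613927] [374.3869482  273.18928198]
[0.4306, -0.231, 0.179] [219.78656342 137.16942806] [389.16158514 270.86908549]
[0.5733, -0.3591, 0.088] [156.42727605 185.41973031] [430.77997459 208.77998907]
[0.487, 0.2616, 0.223] [407.8383548  170.08340551] [137.85427267 244.37154676]
[0.6667, 0.0589, 0.117] [295.1963179  236.97996739] [247.35981214 167.89615961]
[0.6237, -0.2007, 0.014] [204.35507527 231.38856247] [355.21028109 195.00647   ]
2.85
```

View pics/d.png

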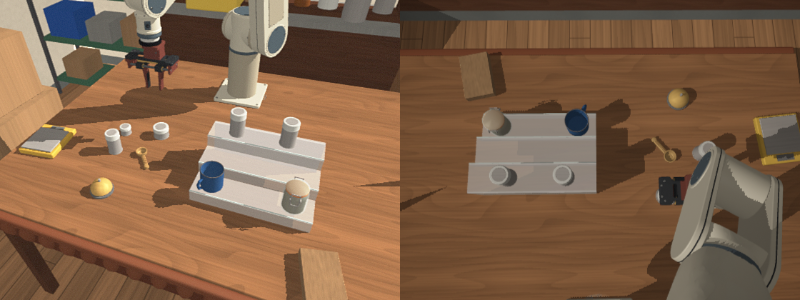

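```bash
python3 -c "
from h import *
c=robot.capture('scene')['img'][40:200,140:300];t=robot.capture('top')['img'][200:360,300:460]
im=np.hstack([cv2.resize(c,(400,400),interpolation=cv2.INTER_CUBIC),cv2.resize(t,(400,400),interpolation=cv2.INTER_CUBIC)])
cv2.imwrite('pics/e.png',im[:,:,::-1])"
```

```text
(no output)
```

View pics/e.png

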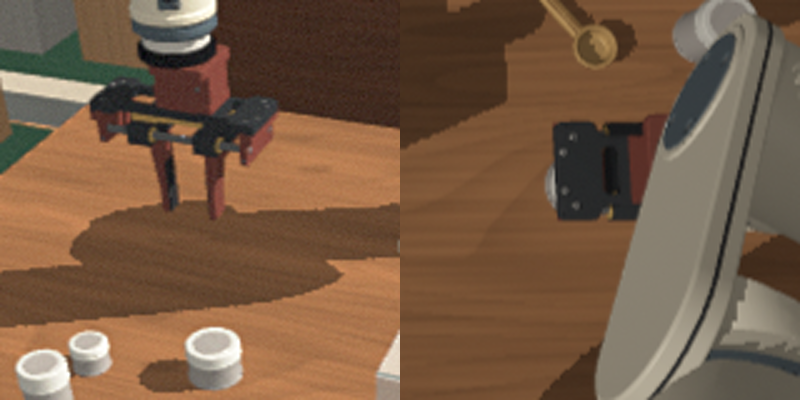

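The scene crop puts the fingertips at about (217,125), while the reported TCP projects to (220,137), so they look about 40 mm high. I'll brighten a crop to see whether the fingers go on into the shadow.

```bash
python3 -c "
from h import *
c=robot.capture('scene');p=tool()[0];print(p,proj(c,p),proj(c,p+[0,0,.019]),proj(c,p+[0,0,.08]))
im=c['img'][85:160,180:260].astype(float)
cv2.imwrite('pics/f.png',cv2.resize(np.clip(im*2,0,255).astype(np.uint8),(640,600),interpolation=cv2.INTER_NEAREST)[:,:,::-1])"
```

```text
[ 0.42901923 -0.23209441  0.17617277] [219.77221925 137.71219278] [219.08815018 131.56593778] [216.79209219 110.9362112 ]
```

View pics/f.png

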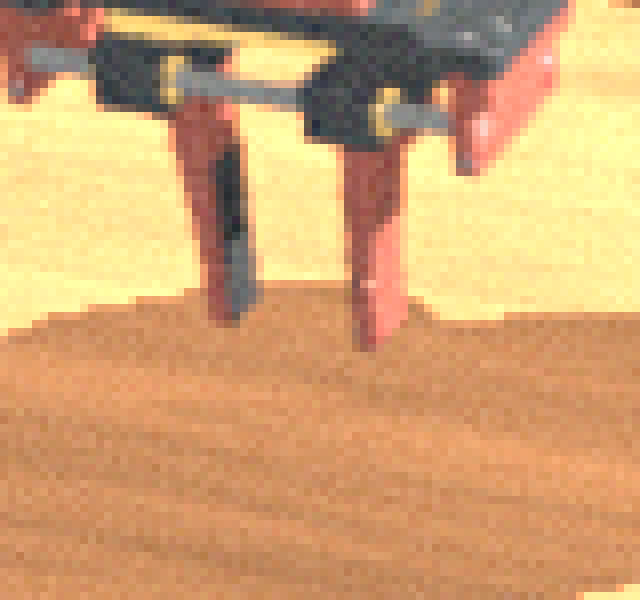

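The fingers end at about (219,126.5) and the TCP projects to (219.8,137.7). They really are about 35 mm above the reported TCP, which explains the miss. I'll go down open and compare with the tin.

Call:
arm_command(
  commands=[
    [0,[0,0,0],0],
    [0,[0,0,0],0],
    [0,[0,0,0],0],
    [0,[0,0,0.03],0],
    [0,[0,0,0.06],0],
    [0,[0,0,0.09],0],
    [0,[0,0,0.12],0],
    [0,[0,0,0.14],0],
    [0,[0,0,0.158],0],
    [0,[0,0,0.158],0],
  ],
)

```text
time_s: 3.83
tcp_pos: [0.4273, -0.2311, 0.0156]
tcp_rot: [1.0, -0.0, -0.003, -0.002]
ft_force: [0.5, 0.5, -0.0]
gripper_width: 0.0877
grasp_force: 0.0
```

```bash
python3 -c "
from h import *
c=robot.capture('scene');p,ph,o=tool();print(p,proj(c,p),o['gripper_width'],o['joint_positions'])
for s in(.05,-.05):print(proj(c,p+[0,s,0]),proj(c,p+[0,s,.035]))
im=c['img'][125:200,180:260]
cv2.imwrite('pics/g.png',cv2.resize(im,(640,600),interpolation=cv2.INTER_NEAREST)[:,:,::-1])"
```

```text
[ 0.42827178 -0.23164837  0.01726758] [225.23089149 184.42282065] 0.08809652114027218 [-5.20275855e-01  5.04410037e-01  2.02262631e+00  2.53966716e-05
  6.19314258e-01  1.05050169e+00]
[240.94417373 187.8338194 ] [240.14468731 178.12694332]
[209.84865388 181.0836842 ] [208.51821435 171.46593674]
```

View pics/g.png

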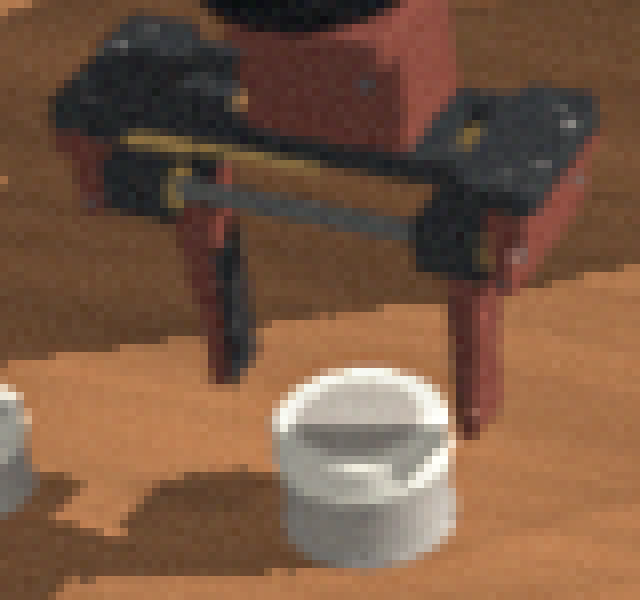

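```bash
python3 -c "
from h import *
c=robot.capture('scene');t=robot.capture('top')
def P(c):
    F=np.diag([1,-1,-1.]);return c['mtx']@F@c['view'][:3]
for a,b in(((242.5,94.7),(362,249.6)),((252,85.6),(362.8,287))):
    X=cv2.triangulatePoints(P(c),P(t),np.array(a).reshape(2,1),np.array(b).reshape(2,1)).ravel();print(X[:3]/X[3])
print(robot.get_obs()['ft_force'])"
```

```text
[ 0.46031418 -0.14495207  0.32991995]
[ 0.39871773 -0.14515889  0.32510932]
[-0.06968154 -0.55254963 -0.02262235]
```

Triangulating the gripper plate confirms x and y (centre x 0.4295), so only the height is off: the fingertips are about 33 mm above the reported z. I'll go down further in small steps and grip.

Call:
arm_command(
  commands=[
    [0,[0.002,0,0.005],0],
    [0,[0.002,0,0.01],0],
    [0,[0.002,0,0.015],0],
    [0,[0.002,0,0.02],0],
    [0,[0.002,0,0.024],0],
    [0,[0.002,0,0.028],0],
    [0,[0.002,0,0.031],0],
    [0,[0.002,0,0.033],0],
    [0,[0.002,0,0.033],0],
    [0,[0.002,0,0.033],0],
  ],
)

```text
time_s: 4.82
tcp_pos: [0.4318, -0.2325, -0.014]
tcp_rot: [1.0, -0.0, -0.0, -0.0]
ft_force: [0.2, -0.2, 0.9]
gripper_width: 0.088
grasp_force: 0.0
```

Call:
arm_command(
  commands=[
    [0.5,[0,0,0],0],
    [0.5,[0,0,0],0],
    [0.5,[0,0,0],0],
    [0.5,[0,0,0],0],
    [0.5,[0,0,0],0],
    [0.5,[0,0,0],0],
    [0.5,[0,0,0],0],
    [0.5,[0,0,0],0],
    [0.5,[0,0,0],0],
    [0.5,[0,0,0],0],
  ],
)

```text
time_s: 5.65
tcp_pos: [0.4318, -0.2325, -0.0138]
tcp_rot: [1.0, -0.0, -0.0, -0.0]
ft_force: [-0.2, 2.2, 5.9]
gripper_width: 0.0642
grasp_force: 20.0
```

Call:
arm_command(
  commands=[
    [0.5,[0,0,-0.015],0],
    [0.5,[0,0,-0.04],0],
    [0.5,[0,0,-0.07],0],
    [0.5,[0,0,-0.1],0],
    [0.5,[0,0,-0.13],0],
    [0.5,[0,0,-0.16],0],
    [0.5,[0,0,-0.19],0],
    [0.5,[0.01,-0.01,-0.22],0],
    [0.5,[0.015,-0.03,-0.245],0],
    [0.5,[0.023,-0.06,-0.26],0],
  ],
  force=30,
)

```text
time_s: 6.48
tcp_pos: [0.4561, -0.1739, 0.2489]
tcp_rot: [1.0, -0.001, 0.002, 0.001]
ft_force: [1.6, -0.9, -0.7]
gripper_width: 0.0633
grasp_force: 30.0
```

Call:
arm_command(
  commands=[
    [0.5,[0.02,-0.03,0],0],
    [0.5,[0.04,-0.06,0],0],
    [0.5,[0.06,-0.09,0],0],
    [0.5,[0.075,-0.12,0],0],
    [0.5,[0.09,-0.15,0],0],
    [0.5,[0.1,-0.185,0],0],
    [0.5,[0.11,-0.22,0],0],
    [0.5,[0.12,-0.255,0],0],
    [0.5,[0.123,-0.29,0],0],
    [0.5,[0.123,-0.325,0],0],
  ],
)

```text
time_s: 7.32
tcp_pos: [0.5782, 0.154, 0.2453]
tcp_rot: [1.0, -0.0, -0.0, 0.0]
ft_force: [0.6, 0.1, -1.4]
gripper_width: 0.0632
grasp_force: 30.0
```

Call:
arm_command(
  commands=[
    [0.5,[0,-0.03,0],0],
    [0.5,[0,-0.06,0],0],
    [0.5,[0,-0.09,0],0],
    [0.5,[0,-0.115,0],0],
    [0.5,[0,-0.135,0],0],
    [0.5,[0,-0.15,0],0],
    [0.5,[0,-0.159,0],0],
    [0.5,[0,-0.161,0],0],
    [0.5,[0,-0.161,0],0],
    [0.5,[0,-0.161,0],0],
  ],
)

```text
time_s: 8.15
tcp_pos: [0.5779, 0.3124, 0.2459]
tcp_rot: [1.0, -0.0, -0.0, 0.0]
ft_force: [-0.3, 0.3, -2.1]
gripper_width: 0.0632
grasp_force: 30.0
```

```bash
python3 -c "
from h import *
print(shift([.578,.3135,.0761]),tool()[2])
im=robot.capture('scene')['img'][90:330,240:500]
cv2.imwrite('pics/i.png',cv2.resize(im,(650,600),interpolation=cv2.INTER_CUBIC)[:,:,::-1])"
```

```text
(array([ 1.000e-04, -1.100e-03,  1.698e-01]), np.float64(-0.0007)) {'time_s': 8.15, 'joint_positions': array([ 4.77697571e-01,  4.12739488e-01,  1.49873520e+00, -4.14269195e-04,
        1.23067936e+00,  2.04931112e+00]), 'qd': array([-9.42513398e-03, -7.25929794e-03,  3.71231761e-03,  1.65092562e-03,
       -9.64995831e-05, -3.37790885e-04]), 'effort': array([ 6.77771866e-01, -5.72148621e+01, -3.08773899e+01,  2.11774808e-02,
       -8.53538211e-02,  9.16688761e-03]), 'tcp_pos': array([0.5778781 , 0.31240784, 0.24590609]), 'tcp_rot': array([ 9.99999884e-01, -3.39455858e-04, -1.59384238e-04,  3.02502309e-04]), 'ft_force': array([-0.25868778,  0.32874264, -2.10347029]), 'ft_torque': array([-0.00769761,  0.0081346 , -0.00992374]), 'grasp_force': 29.99960482120514, 'gripper_width': 0.06322756631366448}
```

Call:
arm_command(
  commands=[
    [0.5,[0,-0.001,0.02],0],
    [0.5,[0,-0.001,0.04],0],
    [0.5,[0,-0.001,0.06],0],
    [0.5,[0,-0.001,0.08],0],
    [0.5,[0,-0.001,0.1],0],
    [0.5,[0,-0.001,0.12],0],
    [0.5,[0,-0.001,0.135],0],
    [0.5,[0,-0.001,0.147],0],
    [0.5,[0,-0.001,0.155],0],
    [0.5,[0,-0.001,0.157],0],
  ],
)

```text
time_s: 9.03
tcp_pos: [0.5774, 0.3135, 0.0878]
tcp_rot: [1.0, -0.0, -0.001, 0.0]
ft_force: [0.1, 0.2, -1.5]
gripper_width: 0.0636
grasp_force: 30.0
```

Call:
arm_command(
  commands=[
    [0.5,[0,0,0.002],0],
    [0.5,[0,0,0.003],0],
    [0.5,[0,0,0.004],0],
    [0.5,[0,0,0.005],0],
    [0.5,[0,0,0.006],0],
    [0.5,[0,0,0.007],0],
    [0.5,[0,0,0.008],0],
    [0.5,[0,0,0.009],0],
    [0.5,[0,0,0.01],0],
    [0.5,[0,0,0.01],0],
  ],
)

```text
time_s: 9.87
tcp_pos: [0.5777, 0.3144, 0.0788]
tcp_rot: [1.0, 0.0, -0.0, 0.0]
ft_force: [0.6, 0.1, -1.8]
gripper_width: 0.0634
grasp_force: 30.0
```

```bash
python3 -c "
from h import *
print(tool())
im=robot.capture('scene')['img'][120:310,280:480]
cv2.imwrite('pics/i.png',cv2.resize(im,(630,600),interpolation=cv2.INTER_CUBIC)[:,:,::-1])"
```

```text
(array([0.57766474, 0.31439679, 0.07879897]), np.float64(7.160374785816721e-05), {'time_s': 9.8667, 'joint_positions': array([4.80320210e-01, 5.95513138e-01, 1.61757088e+00, 1.52690278e-05,
       9.28906958e-01, 2.05103579e+00]), 'qd': array([-0.00280646, -0.00295527, -0.00202684, -0.00022686,  0.00352562,
       -0.00100617]), 'effort': array([ 4.13510934e-03, -6.19621825e+01, -2.45247245e+01, -1.52892969e-02,
       -1.07766904e-01, -1.23671612e-04]), 'tcp_pos': array([0.57766474, 0.31439679, 0.07879897]), 'tcp_rot': array([ 9.99999980e-01,  3.58018732e-05, -1.79454445e-04,  8.65957412e-05]), 'ft_force': array([ 0.64789567,  0.06572287, -1.84550503]), 'ft_torque': array([0.00062859, 0.04080784, 0.03646735]), 'grasp_force': 29.99977469444275, 'gripper_width': 0.06336398186386082})
```

View pics/i.png

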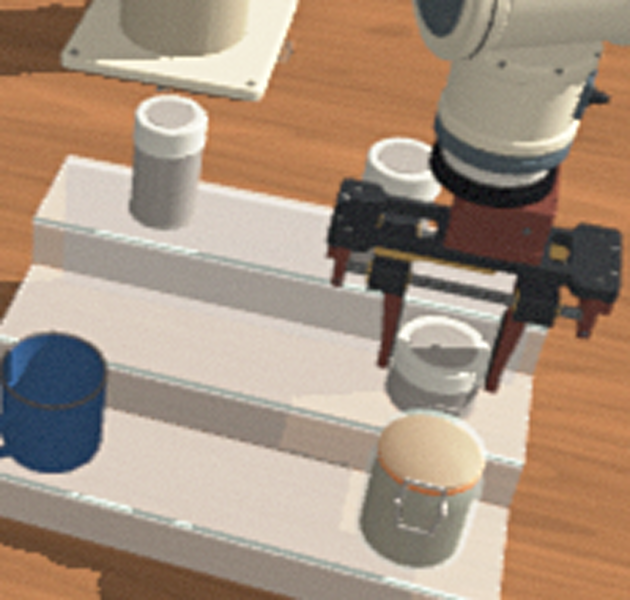

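The wide tin hangs between the fingers just above the middle step behind the jar: lid at (440,350), jar lid at (432,455). I'll lower the last millimetres, watching the force.

Call:
arm_command(
  commands=[
    [0.5,[0,0.0005,0.0005],0],
    [0.5,[0,0.0005,0.001],0],
    [0.5,[0,0.0005,0.0015],0],
    [0.5,[0,0.0005,0.002],0],
    [0.5,[0,0.0005,0.0025],0],
    [0.5,[0,0.0005,0.003],0],
    [0.5,[0,0.0005,0.003],0],
    [0.5,[0,0.0005,0.003],0],
    [0.5,[0,0.0005,0.003],0],
    [0.5,[0,0.0005,0.003],0],
  ],
)

```text
time_s: 10.75
tcp_pos: [0.5779, 0.3139, 0.0763]
tcp_rot: [1.0, 0.0, 0.0, -0.0]
ft_force: [-0.2, -1.4, 1.5]
gripper_width: 0.0634
grasp_force: 30.0
```

Call:
arm_command(
  commands=[
    [0,[0,0,0],0],
    [0,[0,0,0],0],
    [0,[0,0,0],0],
    [0,[0,0,0],0],
    [0,[0,0,0],0],
    [0,[0,0,-0.03],0],
    [0,[0,0,-0.06],0],
    [0,[0,0,-0.1],0],
    [0,[0,0,-0.14],0],
    [0,[0,0,-0.18],0],
  ],
)

```text
time_s: 11.58
tcp_pos: [0.5775, 0.3137, 0.2577]
tcp_rot: [1.0, -0.0, -0.0, 0.0]
ft_force: [1.0, 0.4, -0.3]
gripper_width: 0.0877
grasp_force: 0.0
```

Call:
arm_command(
  commands=[
    [0,[-0.006,0.04,0],0],
    [0,[-0.012,0.08,0],0],
    [0,[-0.018,0.12,0],0],
    [0,[-0.024,0.16,0],0],
    [0,[-0.03,0.2,0],0],
    [0,[-0.036,0.24,0],0],
    [0,[-0.042,0.28,0],0],
    [0,[-0.05,0.32,0],0],
    [0,[-0.056,0.36,0],0],
    [0,[-0.062,0.4,0],0],
  ],
)

```text
time_s: 12.42
tcp_pos: [0.5152, -0.0878, 0.2564]
tcp_rot: [1.0, 0.0, 0.0, 0.0]
ft_force: [0.8, -1.0, 0.4]
gripper_width: 0.0878
grasp_force: 0.0
```

Call:
arm_command(
  commands=[
    [0,[-0.008,0.04,0],0],
    [0,[-0.016,0.08,0],0],
    [0,[-0.024,0.12,0],0],
    [0,[-0.03,0.16,0.02],0],
    [0,[-0.036,0.2,0.04],0],
    [0,[-0.042,0.24,0.06],0],
    [0,[-0.047,0.27,0.08],0],
    [0,[-0.053,0.291,0.1],0],
    [0,[-0.053,0.291,0.13],0],
    [0,[-0.053,0.291,0.15],0],
  ],
)

```text
time_s: 13.25
tcp_pos: [0.4614, -0.3783, 0.1037]
tcp_rot: [1.0, -0.001, -0.001, -0.0]
ft_force: [0.2, 1.1, -0.7]
gripper_width: 0.0881
grasp_force: 0.0
```

```bash
python3 -c "
from h import *
print(shift([.4629,-.3773,-.0235]),tool()[0])
c=robot.capture('top')
im=c['img'][145:285,85:285]
cv2.imwrite('pics/j.png',cv2.resize(im,None,fx=4,fy=4,interpolation=cv2.INTER_CUBIC)[:,:,::-1])"
```

```text
(array([ 0.0015, -0.001 ,  0.1272]), np.float64(-0.0029)) [ 0.46141231 -0.37832088  0.10370136]
```

View pics/j.png

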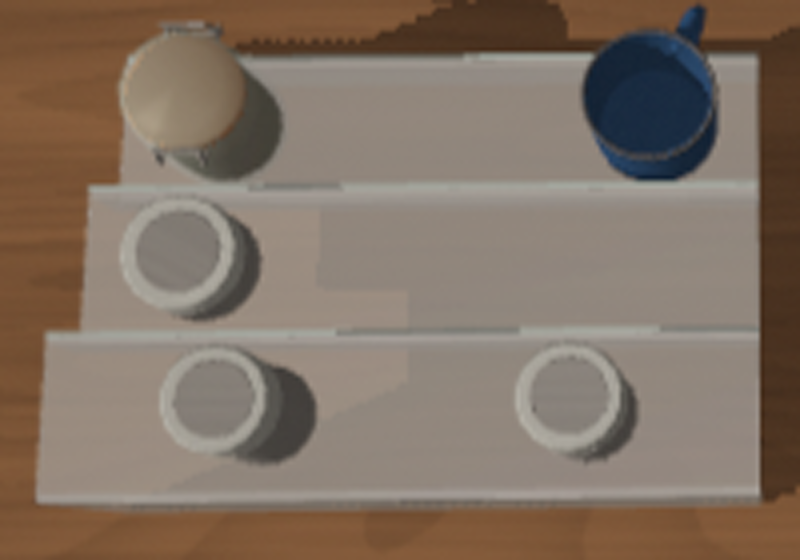

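The wide tin's lid is at (180,254) in the 4× crop, behind the jar and on the middle step; nothing else has moved.

```bash
python3 -c "
from h import *
c=robot.capture('top')
B=lambda x,y,z:ray(c,(85+(x+.5)/4-.5,145+(y+.5)/4-.5),z)
print(B(180,254,.135))"
```

```text
[0.57473925 0.31072498 0.135     ]
```

Call:
arm_command(
  commands=[
    [0,[0.0015,-0.001,0.02],0],
    [0,[0.0015,-0.001,0.04],0],
    [0,[0.0015,-0.001,0.06],0],
    [0,[0.0015,-0.001,0.08],0],
    [0,[0.0015,-0.001,0.095],0],
    [0,[0.0015,-0.001,0.107],0],
    [0,[0.0015,-0.001,0.115],0],
    [0,[0.0015,-0.001,0.12],0],
    [0,[0.0015,-0.001,0.124],0],
    [0,[0.0015,-0.001,0.124],0],
  ],
)

```text
time_s: 14.18
tcp_pos: [0.4645, -0.3761, -0.0179]
tcp_rot: [1.0, 0.0, 0.0, 0.0]
ft_force: [-0.1, -0.0, -0.1]
gripper_width: 0.088
grasp_force: 0.0
```

Call:
arm_command(
  commands=[
    [0.7,[0,0,0],0],
    [0.7,[0,0,0],0],
    [0.7,[0,0,0],0],
    [0.7,[0,0,0],0],
    [0.7,[0,0,0],0],
    [0.7,[0,0,0],0],
    [0.7,[0,0,0],0],
    [0.7,[0,0,0],0],
    [0.7,[0,0,0],0],
    [0.7,[0,0,0],0],
  ],
  force=20,
)

```text
time_s: 15.02
tcp_pos: [0.4644, -0.3761, -0.0178]
tcp_rot: [1.0, -0.0, 0.0, 0.0]
ft_force: [-0.0, -0.3, 1.4]
gripper_width: 0.0455
grasp_force: 20.0
```

Call:
arm_command(
  commands=[
    [0.7,[0,0,-0.015],0],
    [0.7,[0,0,-0.04],0],
    [0.7,[0,0,-0.07],0],
    [0.7,[0,0,-0.1],0],
    [0.7,[0,-0.015,-0.13],0],
    [0.7,[0.005,-0.035,-0.16],0],
    [0.7,[0.015,-0.06,-0.19],0],
    [0.7,[0.03,-0.085,-0.22],0],
    [0.7,[0.045,-0.115,-0.24],0],
    [0.7,[0.0625,-0.145,-0.25],0],
  ],
  force=25,
)

```text
time_s: 15.85
tcp_pos: [0.5282, -0.2305, 0.2354]
tcp_rot: [1.0, -0.001, 0.002, 0.001]
ft_force: [0.5, -0.4, -1.0]
gripper_width: 0.0457
grasp_force: 25.0
```

Call:
arm_command(
  commands=[
    [0.7,[0.01,-0.035,0],0],
    [0.7,[0.02,-0.07,0],0],
    [0.7,[0.03,-0.105,0],0],
    [0.7,[0.04,-0.14,0],0],
    [0.7,[0.05,-0.175,0],0],
    [0.7,[0.05,-0.21,0],0],
    [0.7,[0.05,-0.245,0],0],
    [0.7,[0.05,-0.28,0],0],
    [0.7,[0.05,-0.315,0],0],
    [0.7,[0.05,-0.35,0],0],
  ],
)

```text
time_s: 16.68
tcp_pos: [0.5762, 0.1206, 0.2318]
tcp_rot: [1.0, -0.0, -0.0, 0.0]
ft_force: [0.9, -0.2, -1.3]
gripper_width: 0.045
grasp_force: 25.0
```

Call:
arm_command(
  commands=[
    [0.7,[0,-0.035,0],0],
    [0.7,[0,-0.07,0],0],
    [0.7,[0,-0.105,0],0],
    [0.7,[0,-0.135,0],0],
    [0.7,[0,-0.16,0],0],
    [0.7,[0,-0.18,0],0],
    [0.7,[0,-0.19,0],0],
    [0.7,[0,-0.194,0.01],0],
    [0.7,[0,-0.194,0.025],0],
    [0.7,[0,-0.194,0.035],0],
  ],
)

```text
time_s: 17.52
tcp_pos: [0.5761, 0.3119, 0.1951]
tcp_rot: [1.0, -0.0, -0.001, 0.001]
ft_force: [-0.1, 0.4, -0.5]
gripper_width: 0.0455
grasp_force: 25.0
```

```bash
python3 -c "
from h import *
print(shift([.577,.313,.1172]),tool()[0],tool()[2]['ft_force'])"
```

```text
(array([ 0.0009, -0.0011,  0.0779]), np.float64(-0.0001)) [0.57612587 0.31193545 0.19514689] [-0.0758255   0.38127942 -0.50215557]
```

Call:
arm_command(
  commands=[
    [0.7,[0.0005,-0.001,0.015],0],
    [0.7,[0.0005,-0.001,0.03],0],
    [0.7,[0.0005,-0.001,0.045],0],
    [0.7,[0.0005,-0.001,0.057],0],
    [0.7,[0.0005,-0.001,0.065],0],
    [0.7,[0.0005,-0.001,0.07],0],
    [0.7,[0.0005,-0.001,0.072],0],
    [0.7,[0.0005,-0.001,0.074],0],
    [0.7,[0.0005,-0.001,0.075],0],
    [0.7,[0.0005,-0.001,0.075],0],
  ],
)

```text
time_s: 18.35
tcp_pos: [0.5776, 0.3141, 0.1225]
tcp_rot: [1.0, 0.0, 0.0, -0.0]
ft_force: [0.5, -0.2, -1.2]
gripper_width: 0.0456
grasp_force: 25.0
```

Call:
arm_command(
  commands=[
    [0.7,[0,0,0.0005],0],
    [0.7,[0,0,0.001],0],
    [0.7,[0,0,0.0015],0],
    [0.7,[0,0,0.002],0],
    [0.7,[0,0,0.0025],0],
    [0.7,[0,0,0.003],0],
    [0.7,[0,0,0.0035],0],
    [0.7,[0,0,0.0035],0],
    [0.7,[0,0,0.0035],0],
    [0.7,[0,0,0.0035],0],
  ],
)

```text
time_s: 19.18
tcp_pos: [0.5773, 0.3139, 0.1185]
tcp_rot: [1.0, -0.0, -0.0, 0.0]
ft_force: [-0.0, 0.3, -1.2]
gripper_width: 0.0455
grasp_force: 25.0
```

Call:
arm_command(
  commands=[
    [0.7,[0,0.0008,0],0],
    [0.7,[0,0.0008,0.0003],0],
    [0.7,[0,0.0008,0.0006],0],
    [0.7,[0,0.0008,0.0009],0],
    [0.7,[0,0.0008,0.0012],0],
    [0.7,[0,0.0008,0.0015],0],
    [0.7,[0,0.0008,0.0017],0],
    [0.7,[0,0.0008,0.0017],0],
    [0.7,[0,0.0008,0.0017],0],
    [0.7,[0,0.0008,0.0017],0],
  ],
)

```text
time_s: 20.02
tcp_pos: [0.5774, 0.3131, 0.1172]
tcp_rot: [1.0, -0.0, 0.0, -0.0]
ft_force: [-2.2, -1.0, 4.5]
gripper_width: 0.0453
grasp_force: 25.0
```

Call:
arm_command(
  commands=[
    [0,[0,0,0],0],
    [0,[0,0,0],0],
    [0,[0,0,0],0],
    [0,[0,0,0],0],
    [0,[0,0,0],0],
    [0,[0,0,-0.02],0],
    [0,[0,0,-0.05],0],
    [0,[0,0,-0.08],0],
    [0,[0,0,-0.11],0],
    [0,[0,0,-0.145],0],
  ],
)

```text
time_s: 20.85
tcp_pos: [0.5766, 0.3128, 0.2622]
tcp_rot: [1.0, -0.0, -0.001, 0.0]
ft_force: [1.0, -0.7, -0.1]
gripper_width: 0.0877
grasp_force: 0.0
```

Call:
arm_command(
  commands=[
    [0,[0,0.035,0],-0.12],
    [0,[0,0.07,0],-0.24],
    [0,[0,0.11,0],-0.36],
    [0,[0,0.15,0],-0.48],
    [0,[0,0.19,0],-0.6],
    [0,[0,0.23,0],-0.72],
    [0,[0,0.27,0],-0.84],
    [0,[0,0.31,0],-0.96],
    [0,[0,0.35,0],-1.08],
    [0,[0,0.39,0],-1.2],
  ],
)

```text
time_s: 21.68
tcp_pos: [0.5771, -0.0726, 0.262]
tcp_rot: [0.829, 0.559, 0.0, 0.0]
ft_force: [0.5, -0.6, 0.2]
gripper_width: 0.0878
grasp_force: 0.0
```

```bash
python3 -c "
from h import *
print(shift([.5733,-.3591,.16]),tool()[0],tool()[2]['joint_positions'])
im=robot.capture('top')['img'][145:285,85:285]
cv2.imwrite('pics/k.png',cv2.resize(im,None,fx=4,fy=4,interpolation=cv2.INTER_CUBIC)[:,:,::-1])"
```

```text
(array([-0.2671,  0.1036,  0.102 ]), np.float64(1.1874)) [ 0.57713773 -0.07258746  0.26200531] [-1.45595350e-01  2.79793068e-01  1.65335749e+00  3.86499365e-05
  1.20810332e+00  2.37801112e-01]
```

View pics/k.png

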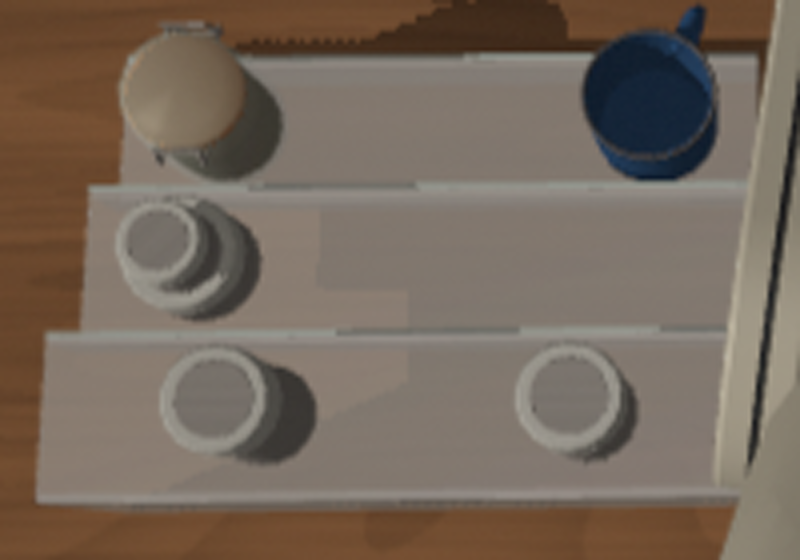

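```bash
python3 -c "
from h import *
c=robot.capture('top')
B=lambda x,y,z:ray(c,(85+(x+.5)/4-.5,145+(y+.5)/4-.5),z)
print(B(159,242,.169))"
```

```text
[0.57472785 0.31023339 0.169     ]
```

Call:
arm_command(
  commands=[
    [0,[-0.033,0.013,0],-0.09],
    [0,[-0.067,0.026,0],-0.18],
    [0,[-0.1,0.039,0],-0.27],
    [0,[-0.133,0.052,0],-0.37],
    [0,[-0.167,0.065,0],-0.37],
    [0,[-0.2,0.078,0.01],-0.37],
    [0,[-0.233,0.091,0.02],-0.37],
    [0,[-0.256,0.0995,0.03],-0.37],
    [0,[-0.267,0.1036,0.04],-0.37],
    [0,[-0.267,0.1036,0.05],-0.37],
  ],
)

```text
time_s: 22.62
tcp_pos: [0.572, -0.3585, 0.2108]
tcp_rot: [0.715, 0.699, -0.0, 0.0]
ft_force: [-0.5, 0.3, -0.2]
gripper_width: 0.0878
grasp_force: 0.0
```

```bash
python3 -c "
from h import *
print(shift([.575,-.3579,.015]),tool()[0])"
```

```text
(array([0.0006, 0.003 , 0.1958]), np.float64(1.5484)) [ 0.57195234 -0.35846869  0.21082562]
```

Call:
arm_command(
  commands=[
    [0,[0.0006,0.003,0.02],0],
    [0,[0.0006,0.003,0.045],0],
    [0,[0.0006,0.003,0.07],0],
    [0,[0.0006,0.003,0.095],0],
    [0,[0.0006,0.003,0.12],0],
    [0,[0.0006,0.003,0.145],0],
    [0,[0.0006,0.003,0.165],0],
    [0,[0.0006,0.003,0.18],0],
    [0,[0.0006,0.003,0.19],0],
    [0,[0.0006,0.003,0.195],0],
  ],
)

```text
time_s: 23.45
tcp_pos: [0.5748, -0.3549, 0.0155]
tcp_rot: [0.714, 0.701, -0.0, -0.001]
ft_force: [-0.2, 0.7, -0.5]
gripper_width: 0.0878
grasp_force: 0.0
```

Call:
arm_command(
  commands=[
    [0,[0,0,0],0],
    [0.6,[0,0,0],0],
    [0.6,[0,0,0],0],
    [0.6,[0,0,0],0],
    [0.6,[0,0,0],0],
    [0.6,[0,0,0],0],
    [0.6,[0,0,0],0],
    [0.6,[0,0,0],0],
    [0.6,[0,0,0],0],
    [0.6,[0,0,0],0],
  ],
  force=20,
)

```text
time_s: 24.28
tcp_pos: [0.5752, -0.3568, 0.0173]
tcp_rot: [0.714, 0.7, 0.0, 0.0]
ft_force: [-1.8, -0.1, 5.4]
gripper_width: 0.0537
grasp_force: 20.0
```

```bash
python3 -c "
from h import *
print(shift([.4875,.178,.25]),tool()[0])"
```

```text
(array([ 0.533 , -0.098 , -0.2327]), np.float64(1.5515)) [ 0.57517236 -0.35678425  0.0173497 ]
```

Call:
arm_command(
  commands=[
    [0.6,[0,0,-0.015],0],
    [0.6,[0,0,-0.04],0],
    [0.6,[0,0,-0.07],0],
    [0.6,[0,0,-0.1],0],
    [0.6,[0.01,0,-0.13],0],
    [0.6,[0.03,0,-0.16],0],
    [0.6,[0.055,-0.01,-0.19],0],
    [0.6,[0.08,-0.015,-0.22],0],
    [0.6,[0.105,-0.02,-0.245],0],
    [0.6,[0.13,-0.025,-0.26],0],
  ],
  force=30,
)

```text
time_s: 25.12
tcp_pos: [0.5529, -0.2253, 0.2808]
tcp_rot: [0.714, 0.7, 0.001, 0.002]
ft_force: [0.8, 1.1, -1.4]
gripper_width: 0.0536
grasp_force: 30.0
```

Call:
arm_command(
  commands=[
    [0.6,[0.03,-0.006,0],-0.02],
    [0.6,[0.06,-0.012,0],-0.02],
    [0.6,[0.09,-0.018,0],-0.02],
    [0.6,[0.12,-0.024,0],-0.02],
    [0.6,[0.15,-0.03,0],-0.02],
    [0.6,[0.18,-0.036,0],-0.02],
    [0.6,[0.21,-0.042,0],-0.02],
    [0.6,[0.24,-0.048,0],-0.02],
    [0.6,[0.27,-0.054,0],-0.02],
    [0.6,[0.3,-0.06,0],-0.02],
  ],
)

```text
time_s: 25.95
tcp_pos: [0.4973, 0.0764, 0.2775]
tcp_rot: [0.707, 0.707, 0.0, 0.0]
ft_force: [-0.1, 0.3, -1.5]
gripper_width: 0.0533
grasp_force: 30.0
```

```bash
python3 -c "
from h import *
print(shift([.4884,.1785,.1523]),tool()[0])"
```

```text
(array([ 0.1021, -0.0089,  0.1252]), np.float64(1.5715)) [0.49733898 0.07641387 0.27749357]
```

Call:
arm_command(
  commands=[
    [0.6,[0.025,-0.003,0],0],
    [0.6,[0.05,-0.006,0],0],
    [0.6,[0.075,-0.0089,0],0],
    [0.6,[0.092,-0.0089,0],0],
    [0.6,[0.102,-0.0089,0],0],
    [0.6,[0.102,-0.0089,0.01],0],
    [0.6,[0.102,-0.0089,0.025],0],
    [0.6,[0.102,-0.0089,0.045],0],
    [0.6,[0.102,-0.0089,0.065],0],
    [0.6,[0.102,-0.0089,0.08],0],
  ],
)

```text
time_s: 26.78
tcp_pos: [0.4884, 0.1755, 0.1949]
tcp_rot: [0.707, 0.707, -0.001, -0.0]
ft_force: [-0.6, -0.4, -2.0]
gripper_width: 0.0537
grasp_force: 30.0
```

Call:
arm_command(
  commands=[
    [0.6,[0,0,0.012],0],
    [0.6,[0,0,0.022],0],
    [0.6,[0,0,0.03],0],
    [0.6,[0,0,0.034],0],
    [0.6,[0,0,0.037],0],
    [0.6,[0,0,0.039],0],
    [0.6,[0,0,0.04],0],
    [0.6,[0,0,0.04],0],
    [0.6,[0,0,0.04],0],
    [0.6,[0,0,0.04],0],
  ],
)

```text
time_s: 27.62
tcp_pos: [0.4896, 0.1772, 0.1573]
tcp_rot: [0.707, 0.707, 0.0, 0.0]
ft_force: [-0.4, -0.7, -0.6]
gripper_width: 0.0533
grasp_force: 30.0
```

```bash
python3 -c "
from h import *
print(shift([.4884,.1785,.1523]),tool()[0],tool()[2]['ft_force'])"
```

```text
(array([ 0.0014, -0.0012,  0.005 ]), np.float64(1.5717)) [0.48955762 0.17715038 0.15729697] [-0.42953314 -0.69560516 -0.63337254]
```

Call:
arm_command(
  commands=[
    [0.6,[0.001,-0.001,0.001],0],
    [0.6,[0.001,-0.001,0.002],0],
    [0.6,[0.001,-0.001,0.0027],0],
    [0.6,[0.001,-0.001,0.0033],0],
    [0.6,[0.001,-0.001,0.0038],0],
    [0.6,[0.001,-0.001,0.0042],0],
    [0.6,[0.001,-0.001,0.0046],0],
    [0.6,[0.001,-0.001,0.005],0],
    [0.6,[0.001,-0.001,0.005],0],
    [0.6,[0.001,-0.001,0.005],0],
  ],
)

```text
time_s: 28.45
tcp_pos: [0.4883, 0.178, 0.1523]
tcp_rot: [0.707, 0.707, 0.0, -0.0]
ft_force: [-2.2, -0.7, 4.7]
gripper_width: 0.0533
grasp_force: 30.0
```

Call:
arm_command(
  commands=[
    [0,[0,0,0],0],
    [0,[0,0,0],0],
    [0,[0,0,0],0],
    [0,[0,0,0],0],
    [0,[0,0,0],0],
    [0,[0,0,0],0],
    [0,[0,0,-0.025],0],
    [0,[0,0,-0.06],0],
    [0,[0,0,-0.095],0],
    [0,[0,0,-0.13],0],
  ],
)

```text
time_s: 29.28
tcp_pos: [0.4879, 0.1779, 0.2831]
tcp_rot: [0.707, 0.707, -0.0, -0.0]
ft_force: [0.4, -0.1, -0.2]
gripper_width: 0.0875
grasp_force: 0.0
```

Call:
arm_command(
  commands=[
    [0,[-0.036,0.009,0],0.1],
    [0,[-0.072,0.018,0],0.2],
    [0,[-0.108,0.027,0],0.3],
    [0,[-0.144,0.036,0],0.4],
    [0,[-0.18,0.045,0],0.5],
    [0,[-0.216,0.054,0],0.6],
    [0,[-0.252,0.063,0],0.7],
    [0,[-0.29,0.072,0],0.8],
    [0,[-0.33,0.082,0],0.861],
    [0,[-0.37,0.092,0],0.861],
  ],
)

```text
time_s: 30.12
tcp_pos: [0.5807, -0.1939, 0.2819]
tcp_rot: [0.938, 0.346, 0.0, -0.0]
ft_force: [-0.2, 0.6, 0.3]
gripper_width: 0.088
grasp_force: 0.0
```

```bash
python3 -c "
from h import *
print(shift([.5905,-.229,-.026]),tool()[0])"
```

```text
(array([-0.0153,  0.0331,  0.3079]), np.float64(0.7073)) [ 0.58065961 -0.1938742   0.28188413]
```

Call:
arm_command(
  commands=[
    [0,[-0.006,0.013,0.03],0],
    [0,[-0.0153,0.0331,0.065],0],
    [0,[-0.0153,0.0331,0.1],0],
    [0,[-0.0153,0.0331,0.135],0],
    [0,[-0.0153,0.0331,0.17],0],
    [0,[-0.0153,0.0331,0.205],0],
    [0,[-0.0153,0.0331,0.24],0],
    [0,[-0.0153,0.0331,0.265],0],
    [0,[-0.0153,0.0331,0.283],0],
    [0,[-0.0153,0.0331,0.293],0],
  ],
)

```text
time_s: 30.95
tcp_pos: [0.5889, -0.2263, -0.0141]
tcp_rot: [0.938, 0.348, -0.001, -0.001]
ft_force: [-0.4, 0.2, -0.2]
gripper_width: 0.0879
grasp_force: 0.0
```

Call:
arm_command(
  commands=[
    [0,[0,0,0.002],0],
    [0,[0,0,0.004],0],
    [0,[0,0,0.006],0],
    [0,[0,0,0.008],0],
    [0,[0,0,0.009],0],
    [0,[0,0,0.01],0],
    [0,[0,0,0.011],0],
    [0,[0,0,0.012],0],
    [0,[0,0,0.012],0],
    [0,[0,0,0.012],0],
  ],
)

```text
time_s: 31.78
tcp_pos: [0.5906, -0.227, -0.0231]
tcp_rot: [0.938, 0.348, -0.0, -0.0]
ft_force: [0.7, 0.0, -0.6]
gripper_width: 0.0879
grasp_force: 0.0
```

```bash
python3 -c "
from h import *
c=robot.capture('scene')
print(shift([.5905,-.229,-.026]),tool()[0],tool()[2]['ft_force'],proj(c,[.5905,-.229,.014]))
im=c['img'][160:260,150:270]
cv2.imwrite('pics/l.png',cv2.resize(im,(720,600),interpolation=cv2.INTER_CUBIC)[:,:,::-1])"
```

```text
(array([-0.0014,  0.0014,  0.0029]), np.float64(0.7106)) [ 0.59060458 -0.2270074  -0.02309654] [ 0.072789   -0.38393908 -1.15093746] [200.52132708 220.82258524]
```

View pics/l.png

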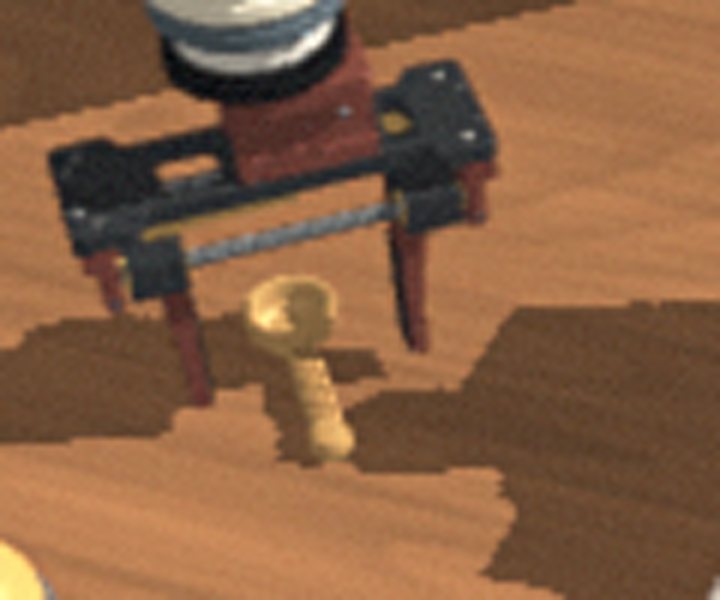

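The fingers straddle the handle. The tip midpoint at (311,376) lies on the handle, about 8 mm above the counter. I'll go 4 mm lower and grip.

Call:
arm_command(
  commands=[
    [0,[-0.001,0.001,0.001],0],
    [0,[-0.001,0.001,0.002],0],
    [0,[-0.001,0.001,0.003],0],
    [0,[-0.001,0.001,0.004],0],
    [0,[-0.001,0.001,0.004],0],
    [0.95,[-0.001,0.001,0.004],0],
    [0.95,[-0.001,0.001,0.004],0],
    [0.95,[-0.001,0.001,0.004],0],
    [0.95,[-0.001,0.001,0.004],0],
    [0.95,[-0.001,0.001,0.004],0],
  ],
  force=15,
)

```text
time_s: 32.67
tcp_pos: [0.5905, -0.2284, -0.0271]
tcp_rot: [0.938, 0.348, 0.0, 0.0]
ft_force: [0.8, 0.0, 0.5]
gripper_width: 0.0581
grasp_force: 0.0
```

Call:
arm_command(
  commands=[
    [0.95,[0,0,0],0],
    [0.95,[0,0,0],0],
    [0.95,[0,0,0],0],
    [0.95,[0,0,0],0],
    [0.95,[0,0,0],0],
    [0.95,[0,0,0],0],
    [0.95,[0,0,0],0],
    [0.95,[0,0,0],0],
    [0.95,[0,0,0],0],
    [0.95,[0,0,0],0],
  ],
)

```text
time_s: 33.5
tcp_pos: [0.5904, -0.2284, -0.0272]
tcp_rot: [0.938, 0.348, -0.0, -0.0]
ft_force: [-0.5, -0.5, -0.1]
gripper_width: 0.0139
grasp_force: 15.0
```

Call:
arm_command(
  commands=[
    [0.95,[0,0,-0.015],0],
    [0.95,[0,0,-0.03],-0.1],
    [0.95,[0,0,-0.03],-0.22],
    [0.95,[0,0,-0.03],-0.34],
    [0.95,[0,0,-0.03],-0.46],
    [0.95,[0,0,-0.03],-0.58],
    [0.95,[0,0,-0.03],-0.7],
    [0.95,[0,0,-0.03],-0.82],
    [0.95,[0,0,-0.03],-0.94],
    [0.95,[0,0,-0.03],-1.06],
  ],
)

```text
time_s: 34.33
tcp_pos: [0.5908, -0.2285, 0.0041]
tcp_rot: [0.631, 0.776, 0.0, 0.0]
ft_force: [0.1, 0.2, 0.0]
gripper_width: 0.0137
grasp_force: 15.0
```

Call:
arm_command(
  commands=[
    [0.95,[0,0,0],-0.12],
    [0.95,[0,0,0],-0.24],
    [0.95,[0,0,0],-0.36],
    [0.95,[0,0,0],-0.48],
    [0.95,[0,0,0.01],-0.5],
    [0.95,[0,0,0.018],-0.5],
    [0.95,[0,0,0.024],-0.5],
    [0.95,[0,0,0.027],-0.5],
    [0.95,[0,0,0.029],-0.5],
    [0.95,[0,0,0.029],-0.5],
  ],
)

```text
time_s: 35.17
tcp_pos: [0.5901, -0.2282, -0.0267]
tcp_rot: [0.422, 0.906, -0.0, -0.001]
ft_force: [0.6, 0.4, -0.1]
gripper_width: 0.0136
grasp_force: 15.0
```

Call:
arm_command(
  commands=[
    [0.95,[0,0,0.0005],0],
    [0.8,[0,0,0.0005],0],
    [0.6,[0,0,0.0005],0],
    [0.4,[0,0,0.0005],0],
    [0.4,[0,0,0.0005],0],
    [0.4,[0,0,0.0005],0],
    [0.4,[0,0,0.0005],0],
    [0.4,[0,0,-0.015],0],
    [0.4,[0,0,-0.035],0],
    [0.4,[0,0,-0.05],0],
  ],
)

```text
time_s: 36.0
tcp_pos: [0.5905, -0.2284, 0.0247]
tcp_rot: [0.422, 0.907, -0.0, -0.0]
ft_force: [-0.4, -0.5, -0.0]
gripper_width: 0.0524
grasp_force: 0.0
```

```bash
python3 -c "
from h import *
p,ph,o=tool();print(p,ph,o['joint_positions'])"
```

```text
[ 0.59051272 -0.22841826  0.02468088] 2.270581479579462 [-3.87880076e-01  6.41354069e-01  1.69431110e+00 -7.93172141e-06
  8.06016471e-01 -1.08765974e+00]
```

Call:
arm_command(
  commands=[
    [0.4,[0,0,0],0.12],
    [0.4,[0,0,0],0.24],
    [0.4,[0,0,0],0.36],
    [0.4,[0,0,0],0.48],
    [0.4,[0,0,0],0.6],
    [0.4,[0,0,0],0.72],
    [0.4,[0,0,0],0.84],
    [0.4,[0,0,0],0.96],
    [0.4,[0,0,0],1.08],
    [0.4,[0,0,0],1.2],
  ],
)

```text
time_s: 36.83
tcp_pos: [0.5904, -0.2284, 0.0239]
tcp_rot: [0.862, 0.508, -0.0, -0.0]
ft_force: [-0.4, -0.7, -0.0]
gripper_width: 0.0527
grasp_force: 0.0
```

Call:
arm_command(
  commands=[
    [0.4,[0,0,0],0.12],
    [0.4,[0,0,0],0.24],
    [0.4,[0,0,0],0.36],
    [0.4,[0,0,0],0.48],
    [0.4,[0,0,0],0.6],
    [0.4,[0,0,0],0.72],
    [0.4,[0,0,0],0.84],
    [0.4,[0,0,0],0.96],
    [0.4,[0,0,0],1.08],
    [0.4,[0,0,0],1.2],
  ],
)

```text
time_s: 37.67
tcp_pos: [0.5905, -0.2284, 0.0239]
tcp_rot: [0.998, -0.068, 0.0, 0.0]
ft_force: [0.8, -0.1, 0.8]
gripper_width: 0.0525
grasp_force: 0.0
```

Call:
arm_command(
  commands=[
    [0.4,[0,0,0],0.12],
    [0.4,[0,0,0],0.24],
    [0.4,[0,0,0],0.36],
    [0.4,[0,0,0],0.48],
    [0.4,[0,0,0],0.6],
    [0.4,[0,0,0],0.7416],
    [0.4,[0,0,0.02],0.7416],
    [0.4,[0,0,0.037],0.7416],
    [0.4,[0,0,0.047],0.7416],
    [0.4,[0,0,0.051],0.7416],
  ],
)

```text
time_s: 38.5
tcp_pos: [0.5893, -0.2279, -0.0288]
tcp_rot: [0.907, -0.422, -0.001, 0.0]
ft_force: [-0.4, -1.0, -0.4]
gripper_width: 0.0529
grasp_force: 0.0
```

Call:
arm_command(
  commands=[
    [0.4,[0,0,0],0],
    [0.95,[0,0,0],0],
    [0.95,[0,0,0],0],
    [0.95,[0,0,0],0],
    [0.95,[0,0,0],0],
    [0.95,[0,0,0],0],
    [0.95,[0,0,0],0],
    [0.95,[0,0,0],0],
    [0.95,[0,0,0],0],
    [0.95,[0,0,0],0],
  ],
)

```text
time_s: 39.33
tcp_pos: [0.5906, -0.2285, -0.0268]
tcp_rot: [0.907, -0.422, 0.0, -0.0]
ft_force: [-0.4, 0.6, 2.9]
gripper_width: 0.0136
grasp_force: 15.0
```

Call:
arm_command(
  commands=[
    [0.95,[0,0,-0.015],0],
    [0.95,[0,0,-0.035],0],
    [0.95,[0,0,-0.06],0],
    [0.95,[0,0,-0.085],0],
    [0.95,[0,0,-0.11],0],
    [0.95,[0,0,-0.135],0],
    [0.95,[0,0,-0.16],0],
    [0.95,[0,0,-0.18],0],
    [0.95,[0,0,-0.195],0],
    [0.95,[0,0,-0.205],0],
  ],
  force=20,
)

```text
time_s: 40.17
tcp_pos: [0.5912, -0.2287, 0.1809]
tcp_rot: [0.907, -0.422, 0.002, -0.0]
ft_force: [0.4, -0.1, -0.8]
gripper_width: 0.0136
grasp_force: 20.0
```

Call:
arm_command(
  commands=[
    [0.95,[-0.0214,-0.0262,0],-0.1],
    [0.95,[-0.0428,-0.0523,0],-0.21],
    [0.95,[-0.0642,-0.0785,0],-0.32],
    [0.95,[-0.0856,-0.1046,0],-0.43],
    [0.95,[-0.107,-0.1308,0],-0.54],
    [0.95,[-0.1284,-0.157,0],-0.66],
    [0.95,[-0.15,-0.183,0],-0.78],
    [0.95,[-0.171,-0.2093,0],-0.9],
    [0.95,[-0.1926,-0.2354,0],-1.05],
    [0.95,[-0.214,-0.2616,0],-1.17],
  ],
)

```text
time_s: 41.0
tcp_pos: [0.6523, 0.1055, 0.1779]
tcp_rot: [0.99, 0.142, -0.0, 0.0]
ft_force: [0.5, -0.1, -1.2]
gripper_width: 0.0134
grasp_force: 20.0
```

```bash
python3 -c "
from h import *
print(shift([.668,.187,.018]),tool()[0])"
```

```text
(array([ 0.038 , -0.0738,  0.1599]), np.float64(0.2852)) [0.65233784 0.10545144 0.17794141]
```

Call:
arm_command(
  commands=[
    [0.95,[0.008,-0.015,0],-0.12],
    [0.95,[0.016,-0.03,0],-0.24],
    [0.95,[0.024,-0.045,0],-0.36],
    [0.95,[0.031,-0.06,0],-0.48],
    [0.95,[0.038,-0.0738,0],-0.6],
    [0.95,[0.038,-0.0738,0],-0.72],
    [0.95,[0.038,-0.0738,0],-0.84],
    [0.95,[0.038,-0.0738,0],-0.96],
    [0.95,[0.038,-0.0738,0],-1.08],
    [0.95,[0.038,-0.0738,0],-1.2],
  ],
)

```text
time_s: 41.83
tcp_pos: [0.6684, 0.1852, 0.1777]
tcp_rot: [0.737, 0.676, -0.0, -0.0]
ft_force: [-0.0, 0.0, -0.0]
gripper_width: 0.0135
grasp_force: 20.0
```

Call:
arm_command(
  commands=[
    [0.95,[0,0,0.01],-0.06],
    [0.95,[0,0,0.025],-0.06],
    [0.95,[0,0,0.045],-0.06],
    [0.95,[0,0,0.065],-0.06],
    [0.95,[0,0,0.085],-0.06],
    [0.95,[0,0,0.105],-0.06],
    [0.95,[0,0,0.12],-0.06],
    [0.95,[0,0,0.132],-0.06],
    [0.95,[0,0,0.14],-0.06],
    [0.95,[0,0,0.142],-0.06],
  ],
)

```text
time_s: 42.67
tcp_pos: [0.6681, 0.185, 0.0344]
tcp_rot: [0.718, 0.696, -0.001, -0.001]
ft_force: [0.5, -0.5, 0.2]
gripper_width: 0.0135
grasp_force: 20.0
```

```bash
python3 -c "
from h import *
print(shift([.668,.187,.018]),tool()[0],tool()[2]['ft_force'])"
```

```text
(array([ 0.002 , -0.0002,  0.0164]), np.float64(1.539)) [0.66814192 0.18499639 0.0344361 ] [ 0.51595053 -0.48339046  0.16105562]
```

Call:
arm_command(
  commands=[
    [0.95,[0.0015,0,0.003],-0.02],
    [0.95,[0.0015,0,0.006],-0.02],
    [0.95,[0.0015,0,0.009],-0.02],
    [0.95,[0.0015,0,0.011],-0.02],
    [0.95,[0.0015,0,0.0125],-0.02],
    [0.95,[0.0015,0,0.0135],-0.02],
    [0.95,[0.0015,0,0.0145],-0.02],
    [0.95,[0.0015,0,0.0145],-0.02],
    [0.95,[0.0015,0,0.0145],-0.02],
    [0.95,[0.0015,0,0.0145],-0.02],
  ],
)

```text
time_s: 43.5
tcp_pos: [0.6691, 0.1867, 0.0215]
tcp_rot: [0.711, 0.703, 0.0, 0.0]
ft_force: [-0.2, -0.4, 0.0]
gripper_width: 0.0135
grasp_force: 20.0
```

Call:
arm_command(
  commands=[
    [0.95,[0,-0.0007,0.0005],0],
    [0.95,[0,-0.0007,0.001],0],
    [0.95,[0,-0.0007,0.0015],0],
    [0.95,[0,-0.0007,0.002],0],
    [0.95,[0,-0.0007,0.0025],0],
    [0.95,[0,-0.0007,0.003],0],
    [0.95,[0,-0.0007,0.0035],0],
    [0.95,[0,-0.0007,0.0035],0],
    [0.95,[0,-0.0007,0.0035],0],
    [0.95,[0,-0.0007,0.0035],0],
  ],
)

```text
time_s: 44.33
tcp_pos: [0.6683, 0.1867, 0.0182]
tcp_rot: [0.711, 0.703, 0.0, 0.0]
ft_force: [-2.5, -0.4, 4.5]
gripper_width: 0.0133
grasp_force: 20.0
```

Call:
arm_command(
  commands=[
    [0.8,[0,0,0],0],
    [0.6,[0,0,0],0],
    [0.4,[0,0,0],0],
    [0.4,[0,0,0],0],
    [0.4,[0,0,0],0],
    [0.4,[0,0,0],0],
    [0.4,[0,0,-0.02],0],
    [0.4,[0,0,-0.05],0],
    [0.4,[0,0,-0.085],0],
    [0.4,[0,0,-0.12],0],
  ],
)

```text
time_s: 45.17
tcp_pos: [0.6677, 0.1865, 0.1385]
tcp_rot: [0.711, 0.703, -0.001, -0.0]
ft_force: [1.5, -0.2, 0.6]
gripper_width: 0.0527
grasp_force: 0.0
```

Call:
arm_command(
  commands=[
    [0.4,[0,0,-0.03],0],
    [0.4,[0,0,-0.07],0],
    [0.4,[0,0,-0.11],0],
    [0.4,[-0.03,0,-0.13],0],
    [0.4,[-0.07,0,-0.14],0],
    [0.4,[-0.11,0,-0.14],0],
    [0.4,[-0.15,0,-0.14],0],
    [0.4,[-0.19,0,-0.14],0],
    [0.4,[-0.23,0,-0.14],0],
    [0.4,[-0.27,0,-0.14],0],
  ],
)

```text
time_s: 46.0
tcp_pos: [0.6647, -0.0851, 0.278]
tcp_rot: [0.711, 0.703, 0.0, 0.0]
ft_force: [0.8, -0.2, -0.6]
gripper_width: 0.0525
grasp_force: 0.0
```

Call:
arm_command(
  commands=[
    [0.4,[-0.03,0,0],0],
    [0.4,[-0.07,0,0],0],
    [0.4,[-0.11,0,0],0],
    [0.4,[-0.15,0,0],0],
    [0.4,[-0.19,0,0],0],
    [0.4,[-0.23,0,0],0],
    [0.4,[-0.26,0,0],0],
    [0.4,[-0.27,0,0],0],
    [0.4,[-0.27,0,0],0],
    [0.4,[-0.27,0,0],0],
  ],
)

```text
time_s: 46.83
tcp_pos: [0.6617, -0.3527, 0.2774]
tcp_rot: [0.712, 0.703, 0.0, -0.001]
ft_force: [0.3, 0.5, -0.2]
gripper_width: 0.0527
grasp_force: 0.0
```

```bash
python3 -c "
from h import *
im=robot.capture('top')['img'][145:285,85:285]
cv2.imwrite('pics/m.png',cv2.resize(im,None,fx=4,fy=4,interpolation=cv2.INTER_CUBIC)[:,:,::-1])"
```

```text
(no output)
```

View pics/m.png

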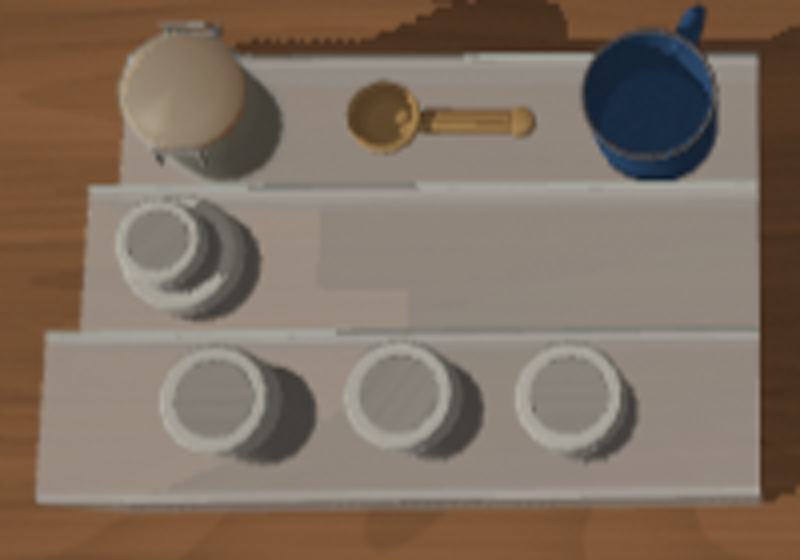

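```bash
python3 -c "
from h import *
c=robot.capture('top')
B=lambda x,y,z:ray(c,(85+(x+.5)/4-.5,145+(y+.5)/4-.5),z)
b,e=B(383,117,.065),B(522,122,.059);print('tall',B(399,397,.223),'scoop',b+(e-b)*33/79,b,e)"
```

```text
tall [0.48665572 0.17283002 0.223     ] scoop [0.66770112 0.18614805 0.06249367] [0.66868488 0.21989038 0.065     ] [0.66632981 0.13911327 0.059     ]
```

```bash
python3 -c "
from station import robot
print(robot.sign_off())"
```

```text
the job is handed in; nothing more can be done
None
```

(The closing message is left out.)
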